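Change over the tip cabinets

TASK

Three small clear dust cabinets with vertical sashes stand on the lab bench, each holding a box of pipette tips. Work with the yellow tips is finished: first take the sash of the yellow-tip cabinet by its green handle and lower it fully shut, and only then raise the sash of the blue-tip cabinet as far as it goes and leave it up. Leave the pink-tip cabinet's sash where it is.

Things in the scene. Friction and masses are not known exactly. Their poses are not given: they have to be found in the camera images.
- yellow_handle (a point): Centre of the green grip bar on top of the yellow-tip cabinet's sash, raised 50-100 mm at the start. Bar 14 mm thick (x) and tall, 120 mm long (y); 36 mm free height below but for 10 mm posts 50 mm either side of centre. x points level into the cabinet, away from the robot; z up. Slides vertically: 205 mm above the bench fully lowered, 305 mm fully raised; stays where left.
- blue_handle (a point): Same point, axes, bar and heights on the blue-tip cabinet's sash, which starts 0-25 mm above fully lowered. Lifting a sash takes about 9 N, lowering about 3 N. (Spare blue, yellow and pink tip boxes also lie on the bench, outside the cabinets.)
- pink_handle (a point): Same point on the pink-tip cabinet's sash, at any height. All three cabinets look alike but for the tips: fixed, clear acrylic with white edges, 192 mm wide; the clear flat roof is 160 mm above the bench and reaches 176 mm behind the bar's centre; guides, 164 mm high, end 11 mm in front of it. The order of the cabinets varies.

How it is judged (in metres and radians):
On the way, in this order (a step that is already met when the one before it is completed fails the run):
1. the yellow-tip cabinet's sash is lowered while the blue-tip cabinet's is still down (height (world z) of yellow_handle below 0.217 m and height (world z) of blue_handle below 0.245 m), for 0.2 s.
2. the blue-tip cabinet's sash is raised (height (world z) of blue_handle above 0.288 m), for 0.2 s.
At the end, for the whole second after the job is handed in: The yellow-tip sash is within 12 mm of fully lowered, the blue-tip sash within 17 mm of fully raised, and the pink-tip sash within 15 mm of where it started (height (world z) of yellow_handle below 0.217 m and height (world z) of blue_handle above 0.288 m and distance of pink_handle from where it was at the start of the episode below 0.015 m); the robot touches nothing.
It fails at once if the pink-tip cabinet's sash is moved by more than 15 mm (distance of pink_handle from where it was at the start of the episode above 0.015 m).
It also fails if it takes over 43 s, if anything falls off the work surface, if the arm or the gripper's body presses on something with over 40 N, if the wrist force passes 120 N, or if a joint passes its speed limit or range.

ROBOT

A 6-joint arm with a two-finger parallel gripper is mounted at the origin on the work surface. World frame = base frame: x ahead of the robot, y to its left, z up, the work surface at z = 0. Lengths are in mm, angles in rad, forces in N, time in s.
With the tool pointing down it reaches from about 300 to 875 mm from the base axis. Payload 6.4 kg.
Tool frame: the origin (TCP) lies midway between the tips of the shut fingers; the grasp point (between the pads) lies 19 mm behind it (env.grip_point_offset is the distance from the TCP to the grasp point, in mm); z points along the fingers, y is the direction in which the jaws open and shut (so a half turn about z gives the same grasp; the last joint's range is limited). The gripper opens to 85 mm and grips with 20 to 120 N. Pads are 22 mm wide; open, the fingers measure 114 mm over their backs; the gripper's body (76 mm by 85 mm) begins 54 mm behind the grasp point. The pads swing forward as they close: fully open they stand 13 mm farther back than shut.
Start: joints at [-1.492, 0.181, 1.607, -0, 1.354, -0.206], TCP at [161.571, -551.848, 231.288] pointing down, gripper open.
Joint ranges: [-2.99, 2.99], [-0.89, 2.07], [0.3, 2.58], [-1.14, 4.28], [0, 2.63], [-3.12, 3.12]. Speed limits (rad/s): [2.57, 2.57, 3.01, 3.14, 3.14, 3.14].

INTERFACE

Orientations are given as a unit quaternion [w, x, y, z].
In Python, from rig import env gives the robot as it stands.
- The arm moves only by the tool servo_tool, never from a script. Its arguments are lists of equal length, an entry for each row: "dp": the shift along the tool's x, y, z in cm, a list of three; "twist": the turn about the tool's z in degrees. A call has 1 to 5 rows; each row shifts and turns the commanded pose from where the row before left it, along the tool's axes as they then stand; what a row does not reach is not made up. A row lasts 1/8 s, in which the tool goes at most 62.5 mm and 10.7 degrees, less where a joint would pass 70% of its speed; a pose out of reach is approached as far as the arm can. A call with a gripper value outside its range is refused whole. "fingers" is the finger opening in cm, from 0 to 8.54, set as the call begins (left out, the last holds). The fingers move at their own pace and stop on an object; "force" is the grip in N (left out, the last holds). Time passes only in rows, so rows that do not move let the fingers close. It gives the time, the measured TCP pose, the force and the opening at its end, in the units of the state.
- env.get_obs(): the state, without advancing time (a new reading comes with each control period).
- env.snapshot(name): name is "side" or "top" or "wrist"; returns the picture (400x640x3 uint8, red, green, blue); there is no depth.
- env.get_calibration(name): a dict with "camera_matrix" (3x3 intrinsics, pixels), "eye" and "rotation" of the camera in the world. Camera axes: x right, y up, looking along -z (the intrinsics and any distortion apply to the point x, -y, -z); pixel columns grow to the right and rows downward; lengths in mm; the calibration is good to about 2 mm. The wrist camera is an equidistant fisheye: a pixel r from the principal point sees the ray r / f radians off the axis. A picture is of the moment at which its call begins: read the wrist's pose just before it. get_calibration takes no time and is no camera call; for the wrist camera it gives the pose at the moment of the call.
- env.sign_off(): hands the job in, once; it reports no verdict.
The state is a dict: "t": time; "joint_pos": joint angles; "qd": joint speeds; "tau": joint torques, N m; "tcp_pos": TCP position; "tool_rot": TCP orientation; "wrist_force": force on the tool from outside, world axes, zero at the start; "moment": the same for the moment, N m; "grip_width": finger opening in mm.
Only numpy, scipy, OpenCV 4.12 (cv2) and the standard library are available. Lean on these libraries where they do the work, as an engineer would, in place of code of your own. Each camera call takes 0.05 s, during which the arm holds its last target. There are 200 camera calls.

## Working session

There is one attempt and no reset: what is moved stays moved. The work goes in short steps, Python scripts to look and compute and a tool call to move; the robot and the scene stay as the last step left them, time stands still between calls to the robot, and variables do not carry over. Pictures are saved under pics/ and viewed, about 8 in all and at most 12, crops included, and the job is handed in when it is done.

Besides the shell and the picture viewer there is one more tool, called as name(argument=value, ...), one argument or row to a line, values as JSON. servo_tool: Moves the arm, as the interface text tells. Its arguments: {"type":"object","properties":{"dp":{"type":"array"},"twist":{"type":"array"},"fingers":{"type":"number"},"force":{"type":"number"}},"required":["dp","twist"]}

```bash
ls; mkdir -p pics
python3 - <<'E'
from rig import env
import cv2,numpy as np
for n in("side","top"):
    im=env.snapshot(n); cv2.imwrite(f"pics/{n}0.png",im[:,:,::-1])
    c=env.get_calibration(n); print(n,c)
print(env.get_obs(), env.grip_point_offset)
E
```

```text
pics
side {'camera_matrix': array([[432.86866836,   0.        , 323.21563681],
       [  0.        , 432.86866836, 207.51156577],
       [  0.        ,   0.        ,   1.        ]]), 'eye': array([ 63.03463428, 544.63541384, 638.96934986]), 'rotation': array([-0.29102439, -0.17401168,  0.46726017,  0.81651251])}
top {'camera_matrix': array([[460.55766834,   0.        , 324.94529515],
       [  0.        , 460.55766834, 191.80848293],
       [  0.        ,   0.        ,   1.        ]]), 'eye': array([ 487.43796851,   -9.41986566, 1143.33874685]), 'rotation': array([-0.70076165, -0.01862621,  0.01577667,  0.71297775])}
{'t': 0.1, 'joint_pos': array([-1.49230489e+00,  1.81464826e-01,  1.60788424e+00,  9.26409236e-06,
        1.35380124e+00, -2.06266274e-01]), 'qd': array([-0.00060618, -0.00116375, -0.00383004, -0.0013698 ,  0.00162701,
        0.00099194]), 'tau': array([ 6.07683342e-04, -4.45874441e+01, -3.52241707e+01, -1.82294580e-04,
        4.13412272e-03, -9.44521815e-06]), 'tcp_pos': array([ 161.53130275, -551.34050649,  230.48680796]), 'tool_rot': array([-7.76949158e-04,  9.89881084e-01,  1.41897262e-01,  5.42368082e-05]), 'wrist_force': array([-0.13251746,  1.06249475,  0.23108782]), 'moment': array([ 0.0136543 , -0.0009262 ,  0.00180467]), 'grip_width': 85.00274968674957} 18.700000000000003
```

View pics/side0.png

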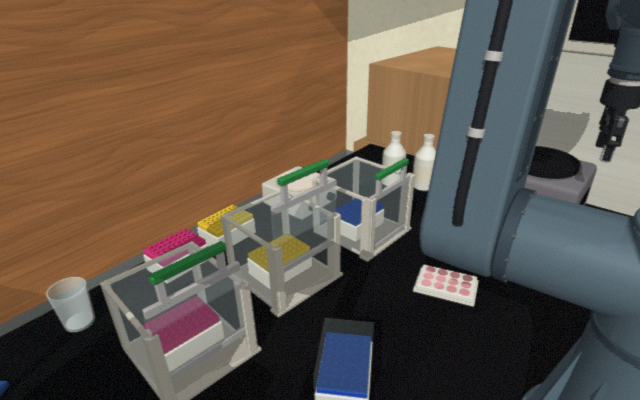

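View pics/top0.png

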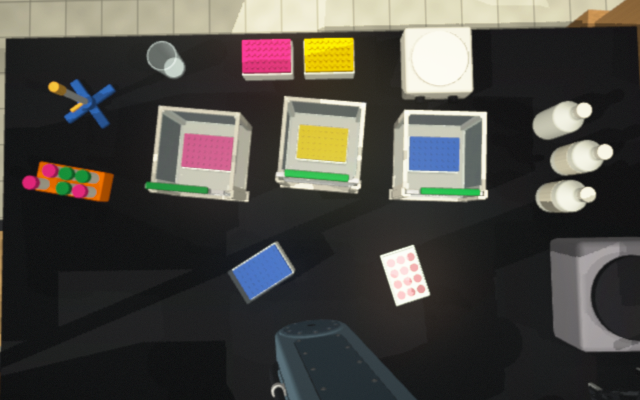

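The side view has pink nearest (bar 150-227, 245-280), yellow in the middle (bar 278-328, 163-183) and blue farthest (bar 375-408, 160-178). In the top view the bars run left to right: pink (177,188), yellow (316,176), blue (450,191).

```bash
cat > h.py <<'E'
import numpy as np,cv2
from rig import env
from scipy.spatial.transform import Rotation as R
from scipy.optimize import least_squares
def cam(n):
    c=env.get_calibration(n); q=c["rotation"]
    return c["camera_matrix"],c["eye"],R.from_quat(q[[1,2,3,0]]).as_matrix()
def proj(c,P):
    K,e,Rm=c; p=((np.asarray(P)-e)@Rm)*[1,-1,-1]; p=p@K.T; return p[...,:2]/p[...,2:]
def blobs(im):
    a=im.astype(int); m=((a[...,1]>a[...,0]+40)&(a[...,1]>a[...,2]+25)).astype(np.uint8)
    n,l,s,c=cv2.connectedComponentsWithStats(m)
    return [(s[i],c[i],np.argwhere(l==i)[:,::-1]) for i in range(1,n) if s[i,4]>60]
# fit bar box (centre, yaw) so the projected hull's moments match both views' blobs
def fit(views,z0=250):
    def hull(c,p):
        s=np.array([[i,j,k] for i in(-7,7) for j in(-60,60) for k in(-7,7)],float)
        co,si=np.cos(p[3]),np.sin(p[3]); s=s@np.array([[co,si,0],[-si,co,0],[0,0,1]])
        return cv2.convexHull(proj(c,s+p[:3]).astype(np.float32))[:,0]
    def ext(h,d): return [ (h@d).min(),(h@d).max()]
    dirs=[np.array([np.cos(t),np.sin(t)]) for t in np.arange(0,np.pi,np.pi/6)]
    def f(p):
        r=[]
        for c,px in views:
            h=hull(c,p)
            for d in dirs: r+=list(np.array(ext(h,d))-ext(px,d)-np.array([-.5,.5])*0)
        return r
    best=min((least_squares(f,[500,y,z0,0],x_scale=[10,10,10,.05],loss='soft_l1') for y in(-300,0,300)),key=lambda s:s.cost)
    return best.x,np.sqrt(2*best.cost/len(best.fun))
E
python3 - <<'E'
from h import *
B={}
for n in("side","top"):
    im=cv2.imread(f"pics/{n}0.png")[:,:,::-1]
    B[n]=blobs(im); print(n,[(b[0].tolist(),b[1].round(1).tolist()) for b in B[n]])
pick=lambda n,u,v:min(B[n],key=lambda b:np.hypot(*(b[1]-[u,v])))[2]
for nm,s,t in(("pink",(188,262),(177,188)),("yellow",(304,172),(316,176)),("blue",(392,169),(450,191))):
    print(nm,*[np.round(v,3) for v in fit([(cam("side"),pick("side",*s)),(cam("top"),pick("top",*t))])])
E
```

```text
side [([278, 159, 51, 27, 428], [302.6, 172.0]), ([375, 158, 34, 22, 241], [390.9, 168.8]), ([149, 241, 76, 44, 835], [185.8, 262.9])]
top [([59, 167, 32, 16, 325], [74.1, 174.6]), ([284, 169, 65, 13, 499], [316.0, 175.1]), ([56, 182, 15, 14, 161], [62.9, 188.1]), ([145, 182, 63, 12, 423], [175.9, 187.3]), ([420, 187, 60, 9, 427], [449.9, 191.2])]
pink [ 5.39401e+02  2.80393e+02  2.63865e+02 -1.85000e-01] 2.342
yellow [ 5.39738e+02  0.00000e+00  2.60696e+02 -1.53000e-01] 4.387
blue [ 541.615 -299.33   133.547    0.   ] 4.256
```

```bash
sed -i 's/return cv2.convexHull(proj(c,s+p\[:3\]).astype(np.float32))\[:,0\]/return proj(c,s+p[:3])/' h.py
python3 - <<'E'
from h import *
B={n:blobs(cv2.imread(f"pics/{n}0.png")[:,:,::-1]) for n in("side","top")}
pick=lambda n,u,v:min(B[n],key=lambda b:np.hypot(*(b[1]-[u,v])))[2]
for nm,s,t in(("pink",(188,262),(177,188)),("yellow",(304,172),(316,176)),("blue",(392,169),(450,191))):
    print(nm,*[np.round(v,3) for v in fit([(cam("side"),pick("side",*s)),(cam("top"),pick("top",*t))])])
E
```

```text
pink [ 5.45206e+02  2.80409e+02  2.51801e+02 -5.10000e-02] 1.31
yellow [ 5.60196e+02  8.64300e+00  2.91551e+02 -6.30000e-02] 1.072
blue [ 5.29864e+02 -2.59779e+02  2.08619e+02 -1.10000e-02] 1.062
```

servo_tool(
  dp=[
    [0,0,-3],
    [0,0,-3],
    [0,0,-3],
    [0,0,-3],
    [0,0,-3],
  ],
  twist=[-10,-10,-10,-10,-10],
  fingers=8.5,
)

```text
t: 0.72
tcp_pos: [161.5, -551.5, 381.7]
tool_rot: [-0.0, 0.836, 0.549, 0.0]
wrist_force: [-0.5, -0.2, 0.7]
grip_width: 85.2
```

servo_tool(
  dp=[
    [0,0,0],
    [0,0,0],
    [0,0,0],
  ],
  twist=[-10,-10,0],
)

```text
t: 1.1
tcp_pos: [161.5, -551.7, 380.8]
tool_rot: [-0.0, 0.73, 0.683, 0.0]
wrist_force: [-0.1, -0.5, -0.4]
grip_width: 84.8
```

```bash
cat >> h.py <<'E'
def go(x,y,z,yaw):
    """needed shift in tool axes (cm), twist (deg); yaw = world yaw of tool y"""
    o=env.get_obs(); q=o["tool_rot"]; M=R.from_quat(q[[1,2,3,0]]).as_matrix()
    cur=np.degrees(np.arctan2(M[1,1],M[0,1])); d=(np.degrees(yaw)-cur+90)%180-90
    print("t",o["t"],"tcp",o["tcp_pos"].round(1),"yaw_y",cur.round(2),"tz",M[:,2].round(3),"F",o["wrist_force"].round(1),"w",round(o["grip_width"],1))
    print("dp cm",((np.array([x,y,z])-o["tcp_pos"])@M/10).round(2),"twist",-d.round(2))
E
python3 -c "
from h import *
go(560,8.6,370,-.063)"
```

```text
t 1.1 tcp [ 161.5 -551.7  380.8] yaw_y -3.77 tz [-0.     0.001 -1.   ] F [-0.1 -0.5 -0.4] w 84.8
dp cm [58.53 36.07  1.13] twist -0.17
```

servo_tool(
  dp=[
    [3.9,2.4,0],
    [3.9,2.4,0],
    [3.9,2.4,0],
    [3.9,2.4,0],
    [3.9,2.4,0],
  ],
  twist=[0,0,0,0,0],
)

```text
t: 1.72
tcp_pos: [294.4, -363.6, 381.0]
tool_rot: [-0.0, 0.731, 0.682, 0.0]
wrist_force: [1.5, -0.0, 0.8]
grip_width: 84.9
```

servo_tool(
  dp=[
    [3.9,2.4,0],
    [3.9,2.4,0],
    [3.9,2.4,0],
    [3.9,2.4,0],
    [3.9,2.4,0],
  ],
  twist=[0,0,0,0,0],
)

```text
t: 2.35
tcp_pos: [426.7, -176.7, 381.1]
tool_rot: [-0.0, 0.731, 0.682, -0.0]
wrist_force: [0.9, -0.3, 0.6]
grip_width: 85.3
```

servo_tool(
  dp=[
    [3.9,2.4,0],
    [3.9,2.4,0],
    [3.9,2.4,0],
    [3.9,2.4,0],
    [3.9,2.4,0],
  ],
  twist=[0,0,0,0,0],
)

```text
t: 2.98
tcp_pos: [559.0, 10.2, 381.0]
tool_rot: [-0.0, 0.731, 0.682, -0.0]
wrist_force: [0.5, -0.4, -0.7]
grip_width: 85.1
```

```bash
python3 -c "
from h import *
go(560,8.6,345,-.063)
c=env.get_calibration('wrist');print(c)
cv2.imwrite('pics/w1.png',env.snapshot('wrist')[:,:,::-1])"
```

```text
t 2.975 tcp [559.   10.2 381. ] yaw_y -3.93 tz [-0. -0. -1.] F [ 0.5 -0.4 -0.7] w 85.1
dp cm [-0.16  0.11  3.6 ] twist -0.32
{'camera_matrix': array([[309.70691629,   0.        , 317.38741291],
       [  0.        , 309.70691629, 195.63269674],
       [  0.        ,   0.        ,   1.        ]]), 'eye': array([566.41146553,  89.17172073, 523.48261368]), 'rotation': array([ 0.98672001, -0.1586297 ,  0.00621582, -0.03437438])}
```

View pics/w1.png

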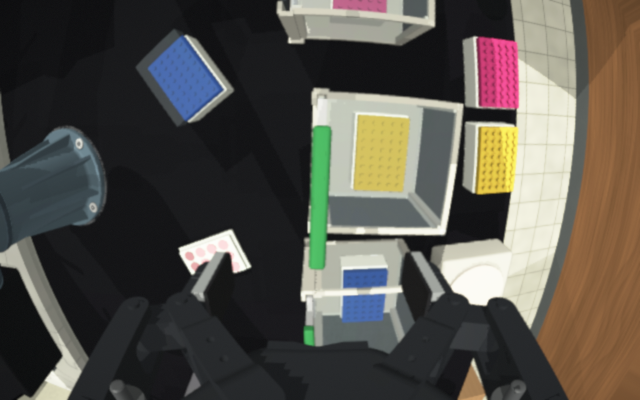

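The wrist view shows the yellow bar from about (321,126) to (317,268), between the fingers' columns. I'll check it against the two-camera fit.

```bash
cat >> h.py <<'E'
def wproj(c,P):
    K,e,Rm=c; p=((np.asarray(P)-e)@Rm)*[1,-1,-1]
    return cv2.fisheye.projectPoints(p[None].astype(float),np.zeros(3),np.zeros(3),K,np.zeros(4))[0][0]
E
python3 - <<'E'
from h import *
im=cv2.imread('pics/w1.png')[:,:,::-1]
for b in blobs(im):
    px=b[2]; print(b[0],b[1].round(1), [ (v,px[px[:,1]==v,0].min(),px[px[:,1]==v,0].max()) for v in np.linspace(px[:,1].min()+3,px[:,1].max()-3,4).astype(int)])
s=np.array([[i,j,k] for i in(-7,7) for j in(-60,60) for k in(-7,7)],float)
a=-.063;s=s@np.array([[np.cos(a),np.sin(a),0],[-np.sin(a),np.cos(a),0],[0,0,1]])
print(wproj(cam('wrist'),s+[560.2,8.6,291.5]).round(0).tolist())
print(wproj(cam('wrist'),[[560.2,8.6,291.5]]))
E
```

```text
[ 309  126   22  143 2518] [319.1 195.2] [(np.int64(129), np.int64(313), np.int64(330)), (np.int64(174), np.int64(311), np.int64(328)), (np.int64(219), np.int64(310), np.int64(326)), (np.int64(265), np.int64(309), np.int64(324))]
[303 326  12  20 200] [308.4 335.3] [(np.int64(329), np.int64(304), np.int64(313)), (np.int64(333), np.int64(303), np.int64(313)), (np.int64(337), np.int64(304), np.int64(313)), (np.int64(342), np.int64(304), np.int64(313))]
[[308.0, 267.0], [307.0, 275.0], [306.0, 130.0], [305.0, 132.0], [323.0, 267.0], [324.0, 275.0], [324.0, 130.0], [324.0, 132.0]]
[[315.05794273 206.2803099 ]]
```

Run:
```python
import h
from h import *
W=cam('wrist'); op=h.proj
h.proj=lambda c,P: wproj(c,P) if c is W else op(c,P)
B={n:blobs(cv2.imread(f"pics/{f}.png")[:,:,::-1]) for n,f in(("side","side0"),("top","top0"),("wrist","w1"))}
pick=lambda n,u,v:min(B[n],key=lambda b:np.hypot(*(b[1]-[u,v])))[2]
vs=[(cam("side"),pick("side",304,172)),(cam("top"),pick("top",316,176)),(W,pick("wrist",319,195))]
for sel in((0,1,2),(0,2),(1,2)): print(sel,*[np.round(v,3) for v in fit([vs[i] for i in sel],290)])
go(563,11,273,-.08)
```

```text
(0, 1, 2) [ 5.62861e+02  1.00560e+01  2.85859e+02 -9.60000e-02] 1.444
(0, 2) [ 5.63337e+02  1.02560e+01  2.86817e+02 -9.00000e-02] 1.598
(1, 2) [ 5.63021e+02  9.30400e+00  2.79613e+02 -9.90000e-02] 0.75
t 3.025 tcp [560.8  14.3 380.4] yaw_y -3.76 tz [ 0.001  0.003 -1.   ] F [-3.5  1.  -0.6] w 84.8
dp cm [-0.35  0.24 10.74] twist 0.83
```

servo_tool(
  dp=[
    [-0.3,0,3],
    [0,0,0],
  ],
  twist=[1.2,0],
)

```text
t: 3.28
tcp_pos: [556.9, 6.3, 348.4]
tool_rot: [-0.002, 0.737, 0.675, -0.002]
wrist_force: [-0.7, 0.6, 1.1]
grip_width: 85.0
```

Run:
```python
import h
from h import *
go(561.5,8.6,270,-.085)
W=cam('wrist'); im=env.snapshot('wrist')
op=h.proj
h.proj=lambda c,P: wproj(c,P) if c is W else op(c,P)
B={n:blobs(cv2.imread(f"pics/{f}.png")[:,:,::-1]) for n,f in(("side","side0"),("top","top0"))}
B["wrist"]=blobs(im); print([(b[0].tolist(),b[1].round(1)) for b in B["wrist"]])
pick=lambda n,u,v:min(B[n],key=lambda b:np.hypot(*(b[1]-[u,v])))[2]
vs=[(cam("side"),pick("side",304,172)),(cam("top"),pick("top",316,176)),(W,pick("wrist",319,195))]
for sel in((0,1,2),(0,2),(1,2)): print(sel,*[np.round(v,3) for v in fit([vs[i] for i in sel],290)])
go(561.5,8.6,270,-.085)
```

```text
t 3.275 tcp [556.9   6.3 348.4] yaw_y -5.02 tz [-0.006  0.001 -1.   ] F [-0.7  0.6  1.1] w 85.0
dp cm [0.27 0.49 7.84] twist -0.15
[([312, 124, 23, 163, 3320], array([322.1, 202.2]))]
(0, 1, 2) [ 5.61781e+02  6.92700e+00  2.87100e+02 -8.80000e-02] 1.278
(0, 2) [ 5.62169e+02  6.13400e+00  2.86655e+02 -8.40000e-02] 1.311
(1, 2) [ 5.61379e+02  6.32100e+00  2.83638e+02 -9.80000e-02] 1.057
t 3.325 tcp [557.5   5.9 350.3] yaw_y -5.0 tz [-0.003  0.001 -1.   ] F [1.3 0.1 0.1] w 85.2
dp cm [0.3  0.39 8.03] twist -0.13
```

servo_tool(
  dp=[
    [0,0.4,2],
    [0,0,2],
    [0,0,2],
    [0,0,2],
    [0,0,0],
  ],
  twist=[0,0,0,0,0],
)

```text
t: 3.95
tcp_pos: [561.7, 5.2, 271.0]
tool_rot: [-0.001, 0.737, 0.676, -0.0]
wrist_force: [0.6, -0.3, -0.4]
grip_width: 85.0
```

servo_tool(
  dp=[
    [0,0,0],
    [0,0,0],
    [0,0,0],
    [0,0,0],
    [0,0,0],
  ],
  twist=[0,0,0,0,0],
  fingers=0.5,
  force=50,
)

```text
t: 4.58
tcp_pos: [559.8, 5.7, 270.8]
tool_rot: [-0.002, 0.737, 0.676, -0.002]
wrist_force: [-9.9, -0.6, 3.3]
grip_width: 13.0
```

servo_tool(
  dp=[
    [0,-0.2,1.5],
    [0,0,1.5],
    [0,0,1.5],
    [0,0,1.5],
    [0,0,1],
  ],
  twist=[0,0,0,0,0],
)

```text
t: 5.2
tcp_pos: [559.8, 5.7, 199.9]
tool_rot: [-0.001, 0.737, 0.676, -0.0]
wrist_force: [-5.3, 0.7, 3.6]
grip_width: 13.4
```

servo_tool(
  dp=[
    [0,0,0.3],
    [0,0,0.3],
    [0,0,0.2],
    [0,0,0],
  ],
  twist=[0,0,0,0],
)

```text
t: 5.7
tcp_pos: [559.9, 5.7, 193.0]
tool_rot: [-0.0, 0.737, 0.676, -0.0]
wrist_force: [-5.6, -0.2, 0.8]
grip_width: 12.9
```

Not at the stop yet (no rise in force); continue gently.

servo_tool(
  dp=[
    [0,0,0.2],
    [0,0,0.2],
    [0,0,0.2],
    [0,0,0],
  ],
  twist=[0,0,0,0],
)

```text
t: 6.2
tcp_pos: [559.9, 5.7, 187.1]
tool_rot: [-0.0, 0.737, 0.676, -0.0]
wrist_force: [-4.1, 0.2, 0.7]
grip_width: 12.8
```

Run:
```python
from h import *
go(561,7,186,-.085)
ims={n:env.snapshot(n) for n in("side","top")}
for n in ims: print(n,[(b[0].tolist(),b[1].round(1)) for b in blobs(ims[n])])
cv2.imwrite("pics/s2.png",ims["side"][:,:,::-1])
```

```text
t 6.2 tcp [559.9   5.7 187.1] yaw_y -4.88 tz [-0.001  0.    -1.   ] F [-4.1  0.2  0.7] w 12.8
dp cm [0.14 0.1  0.11] twist -0.01
side [([375, 159, 33, 21, 234], array([390.4, 169.1])), ([281, 208, 24, 18, 215], array([293. , 216.9])), ([149, 242, 76, 43, 833], array([185.7, 263. ]))]
top [([59, 167, 32, 16, 316], array([ 73.9, 174.6])), ([56, 182, 15, 13, 160], array([ 62.9, 188. ])), ([145, 182, 63, 12, 413], array([175.7, 187.3])), ([420, 187, 60, 9, 405], array([449.3, 191.3]))]
```

View pics/s2.png

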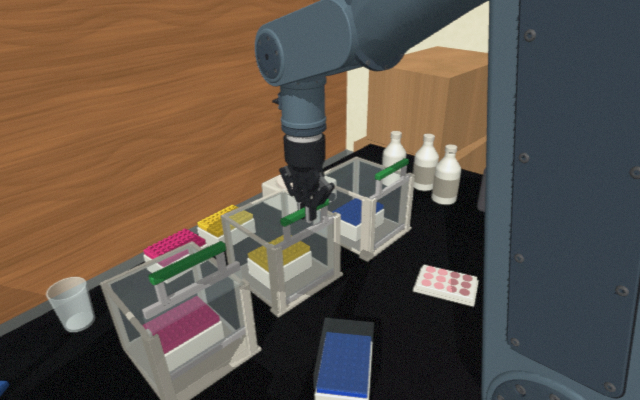

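The yellow bar went down with the gripper (281-304, 208-226), while pink and blue are unchanged. Force shows no stop yet, so I'll keep easing down.

servo_tool(
  dp=[
    [0,0,0.2],
    [0,0,0.1],
    [0,0,0],
  ],
  twist=[0,0,0],
)

```text
t: 6.68
tcp_pos: [559.9, 5.7, 185.4]
tool_rot: [-0.0, 0.737, 0.676, -0.0]
wrist_force: [-9.8, 0.1, 9.6]
grip_width: 13.2
```

servo_tool(
  dp=[
    [0,0,0.2],
    [0,0,0.1],
    [0,0,0],
  ],
  twist=[0,0,0],
)

```text
t: 7.05
tcp_pos: [560.0, 5.7, 185.3]
tool_rot: [0.0, 0.736, 0.677, -0.0]
wrist_force: [-17.8, 1.0, 27.6]
grip_width: 12.8
```

At the stop: force rises to 28 N with no motion, and TCP 185 means the bar is at about 205. Release and rise.

servo_tool(
  dp=[
    [0,0,-0.4],
    [0,0,0],
    [0,0,0],
    [0,0,0],
  ],
  twist=[0,0,0,0],
  fingers=8.5,
)

```text
t: 7.55
tcp_pos: [560.2, 5.7, 184.8]
tool_rot: [-0.0, 0.737, 0.676, -0.0]
wrist_force: [-0.6, 0.6, 0.4]
grip_width: 83.6
```

servo_tool(
  dp=[
    [0,0,0],
    [0,0,-3],
    [0,0,-4],
    [0,0,-4],
    [0,0,-4],
  ],
  twist=[0,0,0,0,0],
)

```text
t: 8.18
tcp_pos: [560.1, 5.7, 336.5]
tool_rot: [-0.0, 0.737, 0.676, -0.0]
wrist_force: [1.2, -0.2, 0.4]
grip_width: 85.3
```

Run:
```python
from h import *
go(530.5,-260,340,-.03)
```

```text
t 8.175 tcp [560.1   5.7 336.5] yaw_y -4.88 tz [-0.  0. -1.] F [ 1.2 -0.2  0.4] w 85.3
dp cm [-26.72  -0.69  -0.35] twist -3.16
```

servo_tool(
  dp=[
    [-5.4,-0.1,0],
    [-5.4,-0.1,0],
    [-5.4,-0.1,0],
    [-5.4,-0.1,0],
    [-5.1,-0.3,0],
  ],
  twist=[0,0,0,0,-3],
)

```text
t: 8.8
tcp_pos: [530.1, -261.6, 335.1]
tool_rot: [0.0, 0.718, 0.696, 0.0]
wrist_force: [0.9, 0.2, 0.9]
grip_width: 84.9
```

servo_tool(
  dp=[
    [0,0,0],
    [0,0,0],
    [0,0,0],
  ],
  twist=[0,0,0],
)

```text
t: 9.18
tcp_pos: [530.8, -258.5, 335.4]
tool_rot: [-0.0, 0.718, 0.696, 0.0]
wrist_force: [0.4, 0.6, -0.4]
grip_width: 85.4
```

Run:
```python
import h
from h import *
W=cam('wrist'); im=env.snapshot('wrist'); cv2.imwrite("pics/w3.png",im[:,:,::-1]); top=env.snapshot('top')
side=env.snapshot('side')
cv2.imwrite("pics/t3.png",top[:,:,::-1]);cv2.imwrite("pics/s3.png",side[:,:,::-1])
op=h.proj
h.proj=lambda c,P: wproj(c,P) if c is W else op(c,P)
B={n:blobs(cv2.imread(f"pics/{f}.png")[:,:,::-1]) for n,f in(("side","side0"),("top","top0"))}
B["wrist"]=blobs(im); print([(b[0].tolist(),b[1].round(1)) for b in B["wrist"]])
print("side now",[(b[0].tolist(),b[1].round(1)) for b in blobs(side)])
pick=lambda n,u,v:min(B[n],key=lambda b:np.hypot(*(b[1]-[u,v])))[2]
vs=[(cam("side"),pick("side",391,169)),(cam("top"),pick("top",450,191)),(W,pick("wrist",319,195))]
for sel in((0,1,2),(0,2),(1,2)): print(sel,*[np.round(v,3) for v in fit([vs[i] for i in sel],208)])
go(530.5,-260,190,-.03)
```

```text
[([308, 121, 17, 127, 1909], array([315.9, 182.3]))]
side now [([375, 158, 34, 22, 243], array([390.9, 168.8])), ([281, 199, 48, 28, 418], array([304.1, 212.3])), ([149, 242, 76, 43, 827], array([185.6, 263.1]))]
(0, 1, 2) [ 5.30950e+02 -2.61226e+02  2.03795e+02 -3.40000e-02] 1.225
(0, 2) [ 5.31250e+02 -2.61436e+02  2.04433e+02 -3.00000e-02] 1.291
(1, 2) [ 5.30675e+02 -2.63403e+02  1.93428e+02 -4.40000e-02] 0.769
t 9.325 tcp [ 530.9 -258.7  335.5] yaw_y -1.79 tz [ 0. -0. -1.] F [-0.2 -0.1  0.2] w 85.1
dp cm [-0.13 -0.03 14.55] twist -0.07
```

View pics/w3.png

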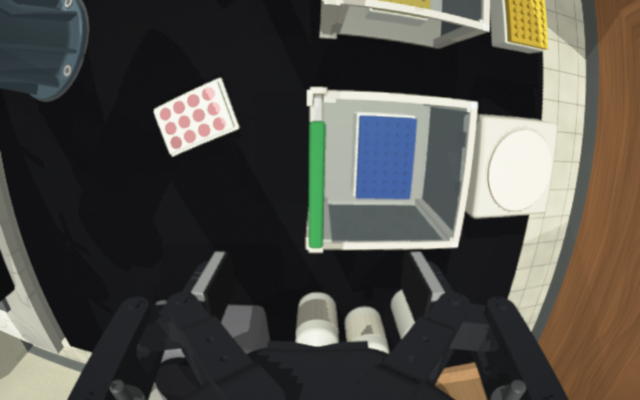

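The wrist view confirms the blue tips, with the bar from about (317,121) to (316,247) between the finger columns. Fit gives (531,-261,~206), so I'll descend to TCP z ≈ 188.

servo_tool(
  dp=[
    [-0.2,0,4],
    [0,0,4],
    [0,0,3.7],
    [0,0,2],
    [0,0,1],
  ],
  twist=[0,0,0,0,0],
)

```text
t: 9.95
tcp_pos: [530.1, -260.8, 187.0]
tool_rot: [-0.001, 0.718, 0.696, -0.0]
wrist_force: [0.1, 0.2, 0.3]
grip_width: 85.3
```

servo_tool(
  dp=[
    [0,0,0],
    [0,0,0],
    [0,0,0],
    [0,0,0],
    [0,0,0],
  ],
  twist=[0,0,0,0,0],
  fingers=0.5,
  force=80,
)

```text
t: 10.58
tcp_pos: [529.6, -262.0, 188.6]
tool_rot: [-0.001, 0.719, 0.695, -0.001]
wrist_force: [-5.2, -1.2, 3.1]
grip_width: 12.8
```

servo_tool(
  dp=[
    [0,-0.1,-1],
    [0,0,-1.8],
    [0,0,-1.8],
    [0,0,-1.8],
    [0,0,-1.4],
  ],
  twist=[0,0,0,0,0],
)

```text
t: 11.2
tcp_pos: [529.6, -261.9, 265.8]
tool_rot: [-0.0, 0.719, 0.695, 0.0]
wrist_force: [5.0, -3.9, -10.0]
grip_width: 12.4
```

servo_tool(
  dp=[
    [0,0,-0.6],
    [0,0,-0.4],
    [0,0,-0.3],
    [0,0,0],
  ],
  twist=[0,0,0,0],
)

```text
t: 11.7
tcp_pos: [529.6, -262.0, 279.2]
tool_rot: [0.0, 0.719, 0.695, 0.0]
wrist_force: [2.3, -3.4, -7.1]
grip_width: 12.3
```

servo_tool(
  dp=[
    [0,0,-0.3],
    [0,0,-0.2],
    [0,0,-0.2],
    [0,0,0],
  ],
  twist=[0,0,0,0],
)

```text
t: 12.2
tcp_pos: [529.6, -262.0, 286.0]
tool_rot: [0.0, 0.719, 0.695, 0.0]
wrist_force: [3.8, -2.8, -8.0]
grip_width: 12.5
```

servo_tool(
  dp=[
    [0,0,-0.2],
    [0,0,0],
    [0,0,0],
  ],
  twist=[0,0,0],
)

```text
t: 12.58
tcp_pos: [529.5, -261.9, 286.3]
tool_rot: [-0.0, 0.719, 0.695, 0.0]
wrist_force: [6.9, -5.6, -15.2]
grip_width: 12.1
```

Top stop reached: force went from 8 to 15 N for 0.3 mm of travel. Release and rise.

servo_tool(
  dp=[
    [0,0,0.1],
    [0,0,0],
    [0,0,0],
    [0,0,0],
    [0,0,0],
  ],
  twist=[0,0,0,0,0],
  fingers=8.5,
)

```text
t: 13.2
tcp_pos: [529.5, -261.7, 287.6]
tool_rot: [0.0, 0.719, 0.695, 0.0]
wrist_force: [0.2, -0.1, 0.8]
grip_width: 84.8
```

servo_tool(
  dp=[
    [0,0,0],
    [0,0,-3],
    [0,0,-4],
    [0,0,-4],
    [0,0,-1],
  ],
  twist=[0,0,0,0,0],
)

```text
t: 13.82
tcp_pos: [530.2, -262.3, 410.7]
tool_rot: [0.003, 0.719, 0.695, 0.0]
wrist_force: [0.7, -0.0, -0.5]
grip_width: 85.1
```

servo_tool(
  dp=[
    [0,-4,0],
    [0,-5,0],
    [0,-5,0],
    [0,-4,0],
    [0,0,0],
  ],
  twist=[0,0,0,0,0],
)

```text
t: 14.45
tcp_pos: [347.7, -255.6, 406.7]
tool_rot: [-0.0, 0.719, 0.695, -0.0]
wrist_force: [-0.3, 0.0, -0.8]
grip_width: 85.0
```

Run:
```python
from h import *
go(530.5,-260,190,-.03)
im={n:env.snapshot(n) for n in("side","top")}
cv2.imwrite("pics/s4.png",im["side"][:,:,::-1])
B={n:blobs(im[n]) for n in im}
for n in B: print(n,[(b[0].tolist(),b[1].round(1)) for b in B[n]])
pick=lambda n,u,v:min(B[n],key=lambda b:np.hypot(*(b[1]-[u,v])))[2]
P={"pink":(545,280,252),"yellow":(562,7,205),"blue":(531,-261,305)}
for k,p in P.items():
    vs=[(cam(n),pick(n,*proj(cam(n),p))) for n in im]
    print(k,*[np.round(v,2) for v in fit(vs,p[2])])
```

```text
t 14.45 tcp [ 347.7 -255.6  406.7] yaw_y -2.02 tz [-0.  0. -1.] F [-0.3  0.  -0.8] w 85.0
dp cm [ 0.21 18.29 21.66] twist -0.31
side [([378, 120, 34, 19, 238], array([394., 129.])), ([281, 199, 48, 28, 419], array([304.2, 212.2])), ([149, 242, 76, 43, 823], array([185.5, 263.1]))]
top [([59, 167, 32, 16, 324], array([ 74.1, 174.6])), ([289, 174, 58, 11, 402], array([317.7, 178.8])), ([56, 182, 15, 14, 162], array([ 62.9, 188.1])), ([145, 182, 63, 12, 417], array([175.7, 187.3])), ([431, 184, 68, 10, 529], array([464.9, 188.5]))]
pink [ 5.4548e+02  2.8046e+02  2.5172e+02 -5.0000e-02] 1.37
yellow [ 5.6014e+02  7.7600e+00  2.0451e+02 -5.0000e-02] 1.13
blue [ 5.2989e+02 -2.6031e+02  3.0448e+02  1.0000e-02] 1.11
```

View pics/s4.png

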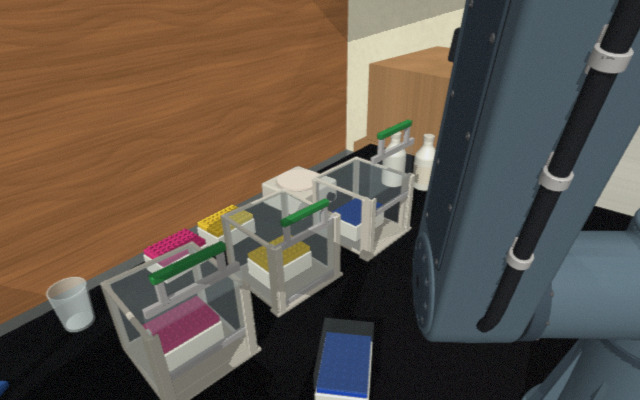

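The last view shows the yellow sash down (bar at 304,212), blue up (394,129) and pink unchanged (186,263). The arm is clear of everything.

```bash
python3 -c "
from rig import env
print(env.sign_off())"
```

```text
the job is handed in; nothing more can be done
None
```

I lowered the yellow-tip sash fully shut by its green handle. Then I raised the blue-tip sash to its top stop, released it, moved the arm clear and handed the job in. That was at about 14.6 s on the robot's clock; no verdict is reported.

**Last camera checks:**

| Sash | Measured bar height | Required |
|---|---|---|
| Yellow | about 204.5 mm | below 217 mm |
| Blue | about 304.5 mm | above 288 mm |
| Pink | 251.7 mm (251.8 mm at the start) | bar within 15 mm of its start |

- **Pink sash:** the fitted bar centre moved less than 0.5 mm overall.
- **Forces:** the wrist force read about 33 N when the yellow sash reached its bottom stop, the highest shown. It was near zero at the end, with the gripper open and clear.

**Disagreements:**
- **Bar angle:** the wrist camera put the yellow and blue bars 0.02–0.04 rad off the fixed cameras' estimate. I gripped the yellow bar at an angle between the two and the blue bar at about the wrist camera's angle.
- **Bar height:** fits that paired the top and wrist cameras read about 8–15 mm lower than the two fixed cameras. The stop heights felt through the gripper, about 205 and 305 mm, support the fixed cameras.
- **Wrist pose:** my first wrist measurement was off because the arm was still settling, so I repeated it.

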